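# Hold a tube rack's end cap in place for the screws

### The arm

A 6-joint arm with a two-finger parallel gripper is mounted at the origin on the work surface. World frame = base frame: x ahead of the robot, y to its left, z up, the work surface at z = 0. Lengths are in m, angles in rad, forces in N, time in s.
With the tool pointing down it reaches from about 0.3 to 0.875 m from the base axis. Payload 6.4 kg.
Tool frame: the origin (TCP) lies on the centre line of the jaws, within the pads' length; the fingertips stand 22 mm ahead of it and the grasp point (between the pads) lies 3 mm ahead of it; z points along the fingers, y is the line along which they close (so a half turn about z gives the same grasp; the last joint's range is limited). The gripper opens to 85 mm and grips with 20 to 120 N. Pads are 22 mm wide; open, the fingers measure 114 mm over their backs; the gripper's body (76 mm by 85 mm) begins 54 mm behind the grasp point. The pads swing forward as they close: fully open they stand 13 mm farther back than shut.
Start: joints at [1.011, 0.181, 1.607, -0, 1.354, -0.206], TCP at [0.199, 0.539, 0.253] pointing down, gripper open.
Joint ranges: [-2.99, 2.99], [-0.89, 2.07], [0.3, 2.58], [-1.14, 4.28], [0, 2.63], [-3.12, 3.12]. Speed limits (rad/s): [2.57, 2.57, 3.01, 3.14, 3.14, 3.14].

### API

Orientations are given as a unit quaternion [w, x, y, z].
In Python, from bench import ctrl gives the robot as it stands. The module is installed in compiled form; this text tells all that it offers.
- The arm moves only by the tool servo_tool, never from a script. Its argument "commands" is a list of rows, each a list of 3 entries, a list of its own where there are three numbers: the shift along the tool's x, y, z in mm, then the turn about the tool's z in rad, then the finger opening in mm, from 0 to 85.4. In form: [[[dx, dy, dz], turn, jaw], ...]. A call has 1 to 20 rows; each row shifts and turns the commanded pose from where the row before left it, along the tool's axes as they then stand; what a row does not reach is not made up. A row lasts 1/8 s, in which the tool goes at most 62.5 mm and 10.7 degrees, less where a joint would pass 70% of its speed; a pose out of reach is approached as far as the arm can. A call with a gripper value outside its range is refused whole. The fingers move at their own pace and stop on an object; the grip force is fixed at half the most. Time passes only in rows, so rows that do not move let the fingers close. It gives the time, the measured TCP pose, the force, the opening and the grip force at its end, in the units of the state.
- ctrl.get_obs(): the state, without advancing time (a new reading comes with each control period).
- ctrl.camera(name): name is "side" or "top" or "wrist"; returns a dict with "color" (384x512x3 uint8, red, green, blue), "z_map" (384x512 float32, m along the optical axis (not along the pixel's ray), 0 where there is no reading), "fx", "fy", "cx", "cy" (pixels), "k1" (the pictures are not rectified: a ray, as slopes to the right and down, at radius r is drawn at 1 + k1 r^2 times it, then the intrinsics apply), "R" (3x3) and "t" (3): a world point X has camera coordinates R X + t. Camera axes: x right, y down, z forward; pixel columns grow to the right and rows downward; lengths in m; the calibration is good to about 2 mm. A picture is of the moment at which its call begins.
- ctrl.hand_in(): hands the job in; it is judged then, once.
The state is a dict: "time_s": time; "q": joint angles; "dq": joint speeds; "joint_efforts": joint torques, N m; "eef_pos": TCP position; "eef_rot": TCP orientation; "wrist_force": force on the tool from outside, world axes, zero at the start; "torque": the same for the moment, N m; "opening": opening from 0.0 (shut) to 1.0 (fully open); "grasp_force": force on a finger pad.
Only numpy, scipy, OpenCV 4.12 (cv2) and the standard library are available. Lean on these libraries where they do the work, as an engineer would, in place of code of your own. Each camera call takes 0.05 s, during which the arm holds its last target. There are 200 camera calls.

### The job

Take the large plastic end cap out of the tray by its grip block, gently (at most about 25 N of grip, it is thin-walled), and hold it in the air against the open front end of the aluminium tube rack in the jig, flat and flush with the rack's edges all round. Push the rack straight back on its sprung carriage with a steady 10 N or so (5 to 15, which is when the carriage's pointer stands between the two marks on the jig's base; never 20), so that a colleague can drive the screws. Hold it so for at least three seconds and finish while still holding and pressing the cap there, and leave the smaller cap and everything else where they are.

Things in the scene. Friction and masses are not known exactly. Their poses are not given: they have to be found in the camera images.
- end_cap: Large end cap, grey plastic, 0.1-0.2 kg, upright in the tray. Plate 100 mm wide (its y), 60 tall (z), 8 thick (x -8 to 0); on its back a grip block 24 wide (y -12 to 12), 34 deep (x -42 to -8), 60 tall. Origin: middle of the lower edge of the flat mating face, which looks along +x. Fingers closed along y on the block, just behind the plate, can push on the plate's back.
- small_cap: The wrong cap, in the same tray, the same shape but smaller: plate 70 mm wide, 45 mm tall, 8 mm thick, block 24 by 34 mm; origin and axes as for the large cap. Leave it alone.
- rack: Empty aluminium tube rack clamped on the jig's carriage: 200 mm long (x 0 to 200), 100 wide (y), 60 tall (z). Front end face: plane x = 0, looks along -x. Origin: middle of that face's lower edge, 30 mm above the table; bare table below and in front. Slides along its +x when pushed. The cap belongs on this face, origins together and axes parallel.
- carriage (a joint): How far the rack has been pushed back along its +x (m), 0 at rest, stop at 0.040. A spring pushes it forward with 500 N/m without preload: 10 N at 0.020, 5 N at 0.010, 15 N at 0.030. Runs freely, a little damped (30 N s/m).
- marks (a point): Point midway between the two white marks (10 and 30 mm of travel) on the base of the jig, at its side. A thin aluminium pointer on the carriage stands 20 mm in front of this point at rest and moves along the rack's +x over the marks.
- tray: White enamelled tray with a dark rim, 320 mm (x) by 240 mm (y), rim 18 mm high, floor 4 mm thick; fixed to the table. Origin: centre of its underside.
- stopper: Dark rubber stopper, 30 mm across, 28 mm tall, in the tray. Origin: centre of its underside. Leave it.
- beaker: Glass beaker, 76 mm across, 95 mm tall, on the table. Origin: centre of its underside. Leave it.
- bottle: Amber bottle, 60 mm across, 140 mm tall, on the table. Origin: centre of its underside. Leave it.
- pot: Small steel pot for screws, 52 mm across, 30 mm tall, on the table. Origin: centre of its underside. Leave it.
- screwdriver: Screwdriver with dark handle lying on the table beyond the tray, about 200 mm long along its x. Leave it.
Mind the look-alikes: they are no part of the job. Leave any red or yellow look-alike of the end_cap alone.

How it is judged:
On the way, in this order (a step that is already met when the one before it is completed fails the run):
1. the large cap is lifted out of the tray in the fingers (height (world z) of end_cap above 0.022 m and contact force between the fingers and end_cap above 1 N and contact force between end_cap and tray below 0.1 N), for 0.2 s.
2. the cap is held flush against the rack's end with 5 to 15 N for 2.5 s (contact force between end_cap and rack between 5 and 15 N and contact force between the fingers and end_cap above 1 N and y of end_cap in the frame of rack between -0.006 and 0.006 m and z of end_cap in the frame of rack between -0.006 and 0.006 m and angle between the x axis of end_cap and the x axis of rack, either way round below 0.07 rad and x of end_cap in the frame of rack above -0.005 m and angle between end_cap's own z axis and vertical below 0.07 rad and contact force between end_cap and tray below 0.1 N and linear speed of end_cap below 0.02 m/s and velocity of joint carriage between -0.01 and 0.01 m/s), for 2.5 s.
At the end, for the whole second after the job is handed in: The fingers still hold the large cap against the rack's front end with 5 to 15 N; its origin is within 6 mm of the rack's sideways and in height and within 5 mm of the face, parallel to it and upright within 4 degrees, off the tray, and cap and carriage are at rest (all of step 2); the arm keeps its last pose, push and grip.
It fails at once if the rack or its cap is pressed with 20 N or more (contact force between any of end_cap, the arm, the fingers and rack above 20 N).
It fails at once if the cap is squeezed too hard (contact force between the fingers and end_cap above 75 N).
It fails at once if another thing is moved by more than 30 mm (distance of any of small_cap, stopper, beaker, bottle, pot, screwdriver from where it was at the start of the episode above 0.03 m).
It also fails if it takes over 51 s, if anything falls off the work surface, if the arm or the gripper's body presses on something with over 40 N, if the wrist force passes 120 N, or if a joint passes its speed limit or range.

## Working session

There is one attempt and no reset: what is moved stays moved. The work goes in short steps, Python scripts to look and compute and a tool call to move; the robot and the scene stay as the last step left them, time stands still between calls to the robot, and variables do not carry over. Pictures are saved under pics/ and viewed, at most 10 in all, crops included, and the job is handed in when it is done.

Besides the shell and the picture viewer there is one more tool, called as a command line: name --argument value ..., lists and objects as JSON in quotes. servo_tool: Moves the arm, as the interface text tells. Its arguments: {"type":"object","properties":{"commands":{"type":"array"}},"required":["commands"]}

```bash
mkdir -p pics; cat > h.py <<'E'
import numpy as np, cv2
from bench import ctrl
def cam(n):
    c=ctrl.camera(n); np.savez('last_%s.npz'%n,**c); return c
def load(n): 
    d=np.load('last_%s.npz'%n); return {k:d[k] for k in d.files}
def und(c,uv):
    uv=np.asarray(uv,float).reshape(-1,2)
    K=np.array([[c['fx'],0,c['cx']],[0,c['fy'],c['cy']],[0,0,1]],float)
    return cv2.undistortPoints(uv[:,None],K,np.array([c['k1'],0,0,0],float))[:,0] if False else _u(c,uv)
def _u(c,uv):
    d=np.c_[(uv[:,0]-c['cx'])/c['fx'],(uv[:,1]-c['cy'])/c['fy']]; s=d.copy()
    for _ in range(30): s=d/(1+c['k1']*(s**2).sum(1,keepdims=True))
    return s
def ray(c,uv):
    s=_u(c,np.asarray(uv,float).reshape(-1,2)); d=np.c_[s,np.ones(len(s))]@c['R']
    return -c['R'].T@c['t'],d
def plane(c,uv,z):
    o,d=ray(c,uv); return o+d*((z-o[2])/d[:,2])[:,None]
def cloud(c):
    h,w=c['z_map'].shape; v,u=np.mgrid[:h,:w]
    s=_u(c,np.c_[u.ravel(),v.ravel()]); z=c['z_map'].ravel()[:,None]
    P=np.c_[s,np.ones(len(s))]*z
    P=(P-c['t'])@c['R']; P[z[:,0]==0]=np.nan
    return P.reshape(h,w,3)
def tri(c1,a,c2,b):
    o1,d1=ray(c1,a);o2,d2=ray(c2,b);d1=d1[0];d2=d2[0]
    x=np.linalg.lstsq(np.c_[d1,-d2],o2-o1,rcond=None)[0]
    p,q=o1+x[0]*d1,o2+x[1]*d2; return (p+q)/2,np.linalg.norm(p-q)
E
python3 - <<'E'
from h import *
print(ctrl.get_obs())
ims=[]
for n in ("top","side","wrist"):
    c=cam(n); ims.append(c['color'][:,:,::-1]); print(n,c['fx'],c['k1'],-c['R'].T@c['t'],c['R'].round(2).tolist(),(c['z_map']>0).mean())
cv2.imwrite('pics/a_top.png',cv2.resize(ims[0],(800,600)));cv2.imwrite('pics/a_side.png',cv2.resize(ims[1],(800,600)))
E
```

```text
{'time_s': 0.0, 'q': array([ 1.01071392e+00,  1.81563764e-01,  1.60805927e+00, -2.57812772e-05,
        1.35382277e+00, -2.06269618e-01]), 'dq': array([-0.00131753,  0.00031573,  0.00073741,  0.00062984,  0.00207152,
       -0.00031814]), 'joint_efforts': array([-2.91024753e-04, -4.44876087e+01, -3.51329720e+01, -4.59074054e-04,
        9.27519141e-03,  2.06631205e-05]), 'eef_pos': array([0.19890063, 0.53891794, 0.25234659]), 'eef_rot': array([-3.34742259e-04,  1.75982278e-01,  9.84392899e-01, -8.64083503e-04]), 'wrist_force': array([-0.09999285, -0.23289051,  0.59699153]), 'torque': array([-0.02697281,  0.03305984, -0.01704096]), 'grasp_force': 0.0, 'opening': 0.9991174255397418}
top 419.1104791981456 -0.1183203520816807 [ 0.41907639 -0.15327538  1.06502021] [[0.02, -1.0, 0.0], [-1.0, -0.02, -0.07], [0.07, 0.0, -1.0]] 0.99639892578125
side 485.84916899607714 -0.19942137658970838 [-0.14132083 -0.76056873  0.70273855] [[0.7, -0.71, 0.02], [-0.41, -0.43, -0.8], [0.58, 0.56, -0.59]] 0.9959869384765625
wrist 265.7050403010444 -0.04997341742879158 [0.12365194 0.56659827 0.37356538] [[0.35, 0.94, -0.0], [0.89, -0.33, 0.32], [0.3, -0.11, -0.95]] 0.9959920247395834
```

View pics/a_top.png

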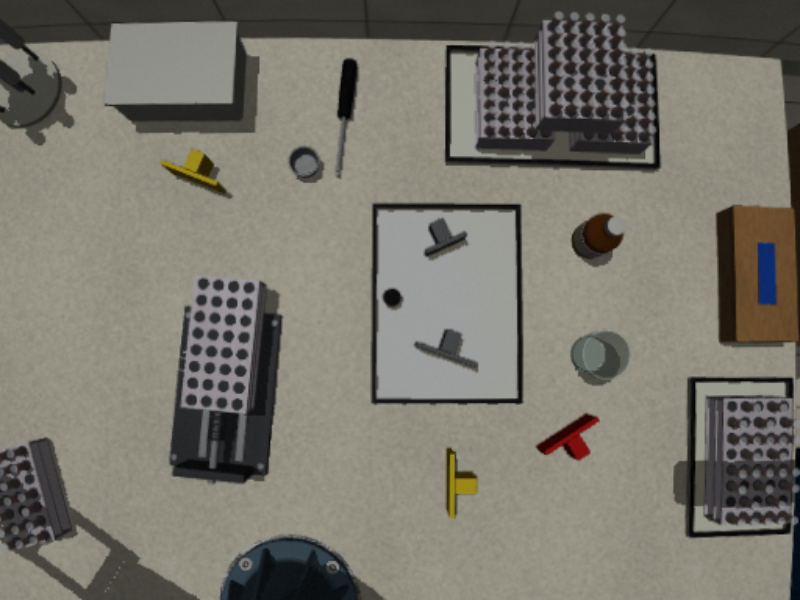

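View pics/a_side.png

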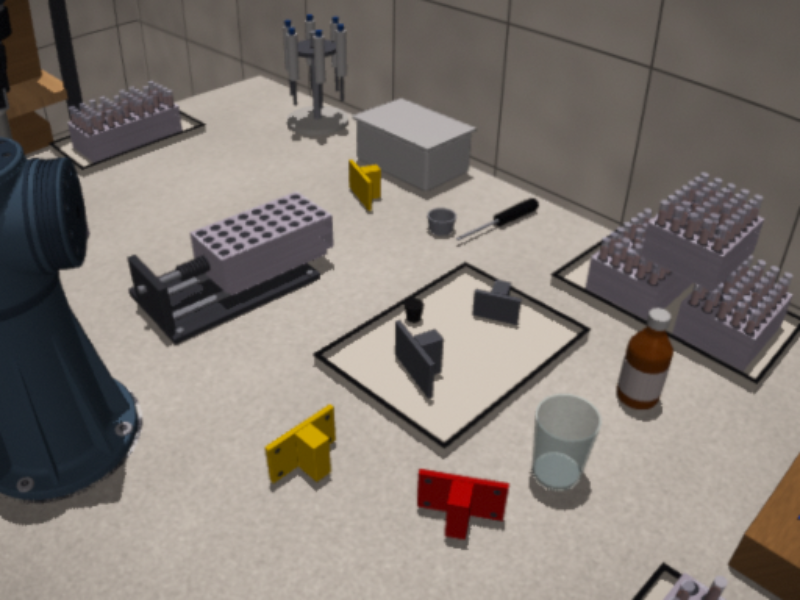

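The top view (800x600) shows two grey caps in the tray. The lower one, at (446,357), has a plate about 66 px wide. The upper one, at (445,240), has a plate about 45 px wide. The red cap at (570,438) and the yellow ones at (460,485) and (195,172) are look-alikes. The lower grey cap fits the large one, because its plate is wider. The rack is at (225,345). Its spring is on the robot's side, so its front end is the far edge at (228,282) and its +x points back towards the base. Next I'll measure and confirm with a crop.

```bash
cat > m.py <<'E'
from h import *
def blobs(c,zlo,zhi,box,minpx=40):
    P=cloud(c); x,y,z=P[...,0],P[...,1],P[...,2]
    m=((z>zlo)&(z<zhi)&(x>box[0])&(x<box[1])&(y>box[2])&(y<box[3])).astype(np.uint8)
    n,l,s,_=cv2.connectedComponentsWithStats(m)
    for i in range(1,n):
        if s[i,4]<minpx: continue
        Q=P[l==i]; zt=np.median(Q[:,2])
        v,u=np.nonzero(l==i)
        cn=max(cv2.findContours((l==i).astype(np.uint8),0,2)[0],key=cv2.contourArea)
        W=plane(c,cn[:,0],zt)[:,:2]
        r=cv2.minAreaRect((W*1000).astype(np.float32))
        print('blob px',u.mean().round(),v.mean().round(),s[i,4],'z',zt.round(4),np.percentile(Q[:,2],[5,95]).round(4),'rect mm',np.round(r[0],1),np.round(r[1],1),round(r[2],2)); print(cv2.boxPoints(r).round(1).tolist())
E
python3 - <<'E'
from m import *
for n in ('top','side'):
    c=load(n); print(n)
    print('caps'); blobs(c,.04,.08,(.25,.65,-.4,-.03))
    print('rack'); blobs(c,.082,.1,(.15,.65,-.03,.35))
c=load('top')['color'][:,:,::-1]
cv2.imwrite('pics/b.png',cv2.resize(c[125:260,235:340],None,fx=5,fy=4.4 if 0 else 4.4,interpolation=2)[:600,:800])
E
```

```text
top
caps
blob px 283.0 151.0 238 z 0.0488 [0.0453 0.052 ] rect mm [ 601.7 -232.2] [42.2 70.7] 25.87
[[567.2999877929688, -209.60000610351562], [598.2000122070312, -273.20001220703125], [636.0999755859375, -254.8000030517578], [605.2999877929688, -191.1999969482422]]
blob px 287.0 222.0 288 z 0.0636 [0.0569 0.0669] rect mm [ 427.9 -245.9] [99.7 41.3] 73.34
[[393.79998779296875, -287.79998779296875], [433.3999938964844, -299.6000061035156], [462.0, -204.10000610351562], [422.3999938964844, -192.1999969482422]]
rack
blob px 141.0 220.0 3635 z 0.09 [0.087  0.0929] rect mm [419.6  98.9] [101.8 200.6] 85.57
[[315.6000061035156, 55.900001525878906], [515.5999755859375, 40.400001525878906], [523.5, 141.89999389648438], [323.5, 157.39999389648438]]
blob px 133.0 304.0 282 z 0.0866 [0.0836 0.0896] rect mm [223.7 112.7] [111.   15.2] 85.38
[[211.6999969482422, 58.0], [226.8000030517578, 56.70000076293945], [235.8000030517578, 167.39999389648438], [220.60000610351562, 168.60000610351562]]
side
caps
blob px 319.0 188.0 267 z 0.0495 [0.0412 0.0524] rect mm [ 599.2 -236.2] [57.6 70.2] 29.12
[[557.0
[... 409 characters left out ...]
.0428 0.0611] rect mm [ 254.  -255.8] [26.1 11.2] 49.02
[[241.1999969482422, -261.8999938964844], [249.6999969482422, -269.29998779296875], [266.79998779296875, -249.60000610351562], [258.29998779296875, -242.1999969482422]]
rack
blob px 166.0 145.0 1967 z 0.0912 [0.0864 0.0938] rect mm [419.2  93.7] [113.5 208.2] 85.63
[[311.1000061035156, 45.0], [518.7000122070312, 29.200000762939453], [527.4000244140625, 142.39999389648438], [319.79998779296875, 158.1999969482422]]
blob px 94.0 175.0 193 z 0.0876 [0.0837 0.09  ] rect mm [223.5 110.1] [116.3  17.5] 86.95
[[211.60000610351562, 52.5], [229.10000610351562, 51.5], [235.3000030517578, 167.6999969482422], [217.8000030517578, 168.60000610351562]]
```

View pics/b.png

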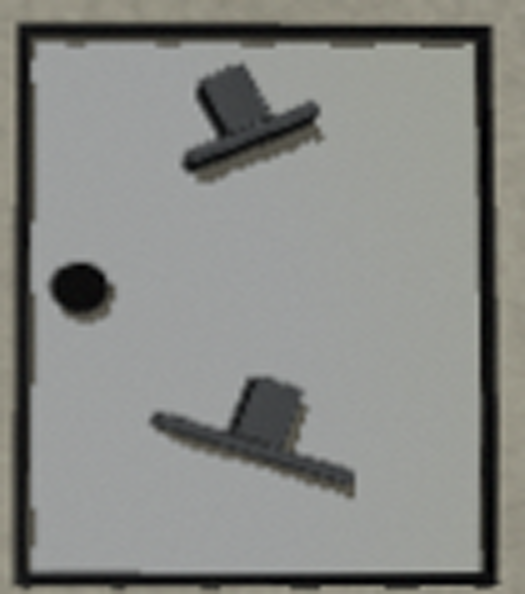

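The crop confirms it: the lower cap, at crop (270,440), has a plate 100 mm wide with its top at 64 mm, so it is the large one. The upper cap, at (250,120), is 70 mm wide with its top at 49 mm. First I'll move over the rack's front for a wrist look.

servo_tool --commands '[[[-20, -12, 0], 0, 85], [[-40, -25, 0], 0, 85], [[-40, -25, 0], 0, 85], [[-40, -25, 0], 0, 85], [[-40, -25, 0], 0, 85], [[-40, -25, 0], 0, 85], [[-40, -25, 0], 0, 85], [[-40, -25, 0], 0, 85], [[-40, -25, 0], 0, 85], [[-40, -25, 0], 0, 85], [[-40, -25, 0], 0, 85], [[-40, -25, 0], 0, 85], [[-20, -12, 0], -0.138, 85], [[0, 0, 0], -0.138, 85], [[0, 0, 0], 0, 85], [[0, 0, 0], 0, 85], [[0, 0, 0], 0, 85]]'

```text
time_s: 2.28
eef_pos: [0.5457, 0.093, 0.2533]
eef_rot: [0.0, 0.039, 0.999, 0.0]
wrist_force: [-0.5, 0.6, -0.4]
opening: 0.992
grasp_force: 0.0
```

```bash
python3 - <<'E'
from m import *
o=ctrl.get_obs(); print(o['time_s'],o['eef_pos'],o['eef_rot'],o['q'])
c=cam('wrist'); cv2.imwrite('pics/c.png',c['color'][:,:,::-1])
blobs(c,.08,.1,(.3,.65,-.03,.35))
E
```

```text
2.275 [0.54569764 0.09300708 0.25331108] [2.57500272e-05 3.92847800e-02 9.99228055e-01 6.29055677e-06] [-4.56337305e-02  1.33119691e-01  1.66138959e+00  1.32373285e-05
  1.34703195e+00 -1.53784321e+00]
blob px 254.0 77.0 15788 z 0.0907 [0.0894 0.092 ] rect mm [449.  98.] [100.7 150. ] 86.0
[[370.70001220703125, 53.0], [520.2999877929688, 42.5], [527.4000244140625, 143.0], [377.70001220703125, 153.39999389648438]]
```

View pics/c.png

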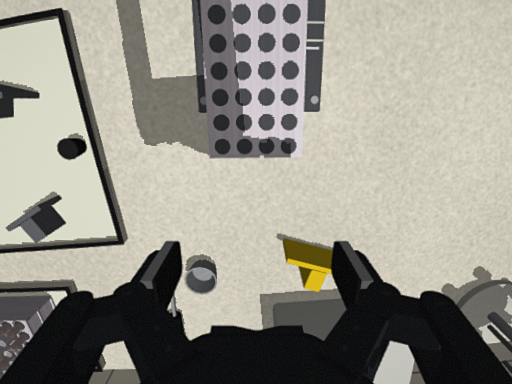

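The wrist view shows the rack's front edge at rows ~155, columns 208-302, and the white marks at (315,22-48). The wrist and top views agree to within a few mm. Next I'll look over the cap.

servo_tool --commands '[[[5, -20, 0], 0, 60], [[10, -40, 0], 0, 60], [[10, -40, 0], 0, 60], [[11, -42, 0], 0, 60], [[11, -42, 0], 0, 60], [[11, -42, 0], 0, 60], [[11, -42, 0], 0, 60], [[11, -40, 0], 0, 60], [[11, -39, 0], 0, 60], [[0, 0, 0], 0.107, 60], [[0, 0, 0], 0.106, 60], [[0, 0, 0], 0, 60], [[0, 0, 0], 0, 60], [[0, 0, 0], 0, 60]]'

```text
time_s: 4.08
eef_pos: [0.4281, -0.2462, 0.2534]
eef_rot: [0.0, 0.144, 0.99, -0.0]
wrist_force: [-0.2, 0.0, -0.7]
opening: 0.701
grasp_force: 0.0
```

```bash
python3 - <<'E'
from m import *
from scipy.spatial.transform import Rotation as Ro
o=ctrl.get_obs(); print(o['time_s'],o['eef_pos'],o['eef_rot'],o['q'])
c=cam('wrist'); cv2.imwrite('pics/d.png',c['color'][:,:,::-1])
blobs(c,.055,.075,(.3,.53,-.35,-.15))
P=cloud(c); m=(abs(P[...,2]-.065)<.01)&(P[...,0]>.3)&(P[...,0]<.53)&(P[...,1]>-.35)&(P[...,1]<-.15)
Q=P[m]; w,x,y,z=o['eef_rot']; T=(Q-o['eef_pos'])@Ro.from_quat([x,y,z,w]).as_matrix()*1000
print('tool-frame pts z',np.percentile(T[:,2],[5,50,95]))
xs=T[:,0]
for a in np.arange(xs.min(),xs.max(),3):
    s=T[(xs>=a)&(xs<a+3)]; print(round(a,1),len(s),s[:,1].min().round(1) if len(s) else '',s[:,1].max().round(1) if len(s) else '')
E
```

```text
4.075 [ 0.42810889 -0.24622066  0.25335059] [ 2.39933163e-05  1.44259430e-01  9.89539899e-01 -6.75370900e-05] [-7.62734144e-01 -3.52198622e-03  1.80598837e+00 -8.45516589e-05
  1.33900890e+00 -2.04398198e+00]
blob px 256.0 167.0 1185 z 0.0645 [0.0603 0.0657] rect mm [ 430.3 -247.4] [98.8 43.6] 71.64
[[394.1000061035156, -287.5], [435.3999938964844, -301.20001220703125], [466.5, -207.39999389648438], [425.20001220703125, -193.60000610351562]]
tool-frame pts z [187.66891398 188.86138903 193.08396248]
-24.6 35 -13.1 10.4
-21.6 55 -13.1 10.3
-18.6 43 -13.1 10.3
-15.6 40 -11.7 10.2
-12.6 54 -11.7 10.2
-9.6 39 -11.7 10.2
-6.6 45 -11.6 11.4
-3.6 53 -11.6 11.4
-0.6 44 -11.6 11.3
2.4 56 -11.5 11.3
5.4 44 -11.5 35.2
8.4 158 -44.8 49.5
11.4 171 -49.6 49.2
14.4 268 -49.5 49.3
17.4 80 -49.1 10.1
```

View pics/d.png

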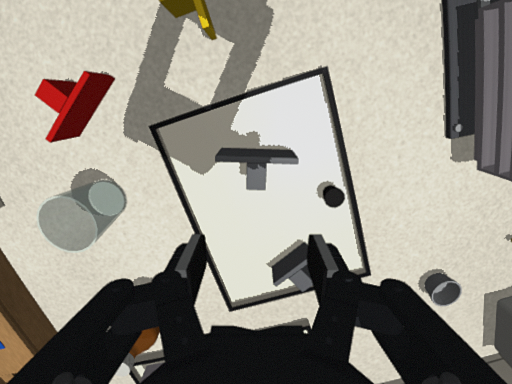

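The wrist view shows the large cap between the fingers, its plate at (256,155) and its block at (256,178). In the tool frame the plate's back is at x≈9 mm and the block is centred on y≈-0.3. I'll back off 4 mm, descend and take a gentle grip.

servo_tool --commands '[[[-4, 0, 10], 0, 60], [[0, 0, 30], 0, 60], [[0, 0, 40], 0, 60], [[0, 0, 40], 0, 60], [[0, 0, 35], 0, 60], [[0, 0, 25], 0, 60], [[0, 0, 20], 0, 60], [[0, 0, 10], 0, 60], [[0, 0, 6], 0, 60], [[0, 0, 0], 0, 50], [[0, 0, 0], 0, 40], [[0, 0, 0], 0, 32], [[0, 0, 0], 0, 28], [[0, 0, 0], 0, 28], [[0, 0, 0], 0, 28]]'

```text
time_s: 6.0
eef_pos: [0.432, -0.2474, 0.0373]
eef_rot: [0.0, 0.145, 0.989, -0.0]
wrist_force: [0.2, 0.7, -0.9]
opening: 0.33
grasp_force: 0.0
```

servo_tool --commands '[[[0, 0, 0], 0, 26], [[0, 0, 0], 0, 25], [[0, 0, 0], 0, 24], [[0, 0, 0], 0, 24], [[0, 0, 0], 0, 24]]'

```text
time_s: 6.62
eef_pos: [0.4321, -0.2475, 0.0373]
eef_rot: [0.0, 0.145, 0.989, -0.0]
wrist_force: [-0.9, 0.8, 0.1]
opening: 0.288
grasp_force: 6.7
```

servo_tool --commands '[[[0, 0, 0], 0, 23.5], [[0, 0, 0], 0, 23.5], [[0, 0, 0], 0, 23.5]]'

```text
time_s: 7.0
eef_pos: [0.4321, -0.2475, 0.0374]
eef_rot: [0.0, 0.145, 0.989, -0.0]
wrist_force: [0.0, 0.1, 1.7]
opening: 0.279
grasp_force: 18.7
```

servo_tool --commands '[[[0, 0, 0], 0, 23], [[0, 0, 0], 0, 23], [[0, 0, 0], 0, 23]]'

```text
time_s: 7.38
eef_pos: [0.4321, -0.2475, 0.0374]
eef_rot: [0.0, 0.145, 0.989, -0.0]
wrist_force: [-0.5, -0.1, 3.2]
opening: 0.276
grasp_force: 32.7
```

servo_tool --commands '[[[0, 0, 0], 0, 23.3], [[0, 0, -3], 0, 23.3], [[0, 0, -7], 0, 23.3], [[0, 0, -10], 0, 23.3], [[0, 0, -15], 0, 23.3], [[0, 0, -15], 0, 23.3], [[0, 0, -10], 0, 23.3], [[0, 0, 0], 0, 23.3], [[0, 0, 0], 0, 23.3], [[0, 0, 0], 0, 23.3]]'

```text
time_s: 8.62
eef_pos: [0.4316, -0.2471, 0.0967]
eef_rot: [-0.001, 0.145, 0.989, 0.0]
wrist_force: [-1.1, 0.3, -1.3]
opening: 0.275
grasp_force: 32.1
```

```bash
cat > t.py <<'E'
from m import *
from scipy.spatial.transform import Rotation as Ro
def capcheck():
    o=ctrl.get_obs(); print(o['time_s'],o['eef_pos'].round(4),o['eef_rot'].round(4),o['wrist_force'].round(2),o['grasp_force'],o['opening'])
    w,x,y,z=o['eef_rot']; R=Ro.from_quat([x,y,z,w]).as_matrix()
    print('tool x heading',np.degrees(np.arctan2(R[1,0],R[0,0])).round(2))
    c=cam('wrist'); T=(cloud(c)-o['eef_pos'])@R*1000
    # plate top: near z=-27 in tool
    m=(T[...,2]>-33)&(T[...,2]<-18)&(abs(T[...,1])<60)&(T[...,0]>11)&(T[...,0]<24.5)
    Q=T[m]; print('n',len(Q),'plate top z',np.percentile(Q[:,2],[5,50,95]).round(1),'x',np.percentile(Q[:,0],[1,50,99]).round(1),'y',Q[:,1].min().round(1),Q[:,1].max().round(1))
    for a,b in((-48,-20),(-20,20),(20,48)):
        s=Q[(Q[:,1]>a)&(Q[:,1]<b)]; print(a,len(s),s.mean(0).round(2) if len(s) else '',s[:,0].max().round(1),s[:,0].min().round(1))
    g=T[...,:]; return c,T
E
python3 - <<'E'
from t import *
c,T=capcheck(); cv2.imwrite('pics/e.png',c['color'][:,:,::-1])
E
```

```text
8.625 [ 0.4316 -0.2471  0.0967] [-5.000e-04  1.449e-01  9.894e-01  4.000e-04] [-1.14  0.35 -1.33] 32.14149355888367 0.2751129405692486
tool x heading 163.34
n 6972 plate top z [-27.9 -26.6 -19.4] x [11.2 20.4 23.1] y -50.4 49.7
-48 1885 [ 19.86 -33.8  -25.41] 23.6 11.0
-20 3076 [ 1.884e+01  2.000e-02 -2.542e+01] 23.4 11.0
20 1846 [ 19.22  33.9  -25.45] 23.1 11.0
```

View pics/e.png

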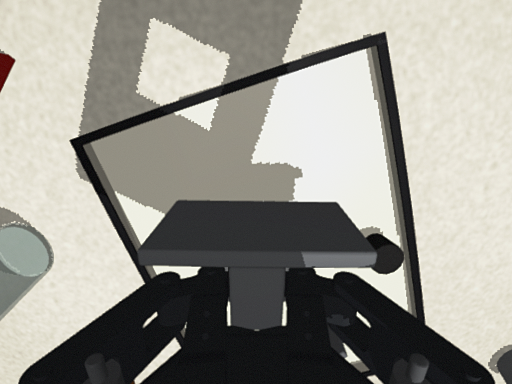

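The view shows the cap held square, with its plate top at (257,230), y ±50 mm and about 0.5° of yaw to the tool. I'll check the clearance of the pot and the yellow cap before moving over.

```bash
python3 - <<'E'
from m import *
c=load('top'); blobs(c,.012,.08,(.52,.85,-.03,.35),20)
E
```

```text
blob px 120.0 70.0 817 z 0.047 [0.0156 0.0761] rect mm [796.2 192.1] [ 79.6 211.7] 16.49
[[727.9000244140625, 282.20001220703125], [788.0, 79.30000305175781], [864.4000244140625, 101.9000015258789], [804.2999877929688, 304.8999938964844]]
blob px 192.0 101.0 133 z 0.0265 [0.0143 0.0322] rect mm [720.6  -7.1] [50.2 43.5] 2.01
[[694.7999877929688, 13.699999809265137], [696.2999877929688, -29.700000762939453], [746.4000244140625, -27.899999618530273], [744.9000244140625, 15.5]]
blob px 124.0 108.0 436 z 0.0576 [0.0188 0.0619] rect mm [700.8 159.7] [114.9  48.6] 66.43
[[655.5, 116.69999694824219], [700.0999755859375, 97.30000305175781], [746.0, 202.60000610351562], [701.5, 222.10000610351562]]
```

servo_tool --commands '[[[-2, 20, 0], 0, 23.6], [[-4, 34, 0], 0, 23.6], [[-4, 38, 0], 0, 23.6], [[-5, 45, 0], 0, 23.6], [[-5, 45, 0], 0, 23.6], [[-5, 45, 0], 0, 23.6], [[-5, 45, 0], 0, 23.6], [[-4, 40, 0], 0, 23.6], [[-4, 30, 0], 0, 23.6], [[-2, 20, 0], -0.074, 23.6], [[0, 0, 0], -0.074, 23.6], [[0, 0, 0], -0.074, 23.6], [[0, 0, 0], 0, 23.6], [[0, 0, 0], 0, 23.6]]'

```text
time_s: 10.42
eef_pos: [0.574, 0.0879, 0.097]
eef_rot: [-0.0, 0.035, 0.999, 0.0]
wrist_force: [-0.2, 0.2, -1.5]
opening: 0.285
grasp_force: 30.0
```

```bash
python3 - <<'E'
from t import *
c,T=capcheck(); cv2.imwrite('pics/f.png',c['color'][:,:,::-1])
blobs(c,.08,.096,(.3,.535,-.03,.35),200)
m=(T[...,2]>-2)&(T[...,2]<12)&(abs(T[...,1])<70)&(T[...,0]>30)
E
```

```text
10.425 [0.574  0.0879 0.097 ] [-2.000e-04  3.520e-02  9.994e-01  0.000e+00] [-0.24  0.24 -1.48] 30.03757417201996 0.28536442483864566
tool x heading 175.97
n 7041 plate top z [-28.  -26.5 -19.4] x [11.1 20.5 23.3] y -50.8 49.1
-48 1906 [ 19.91 -33.79 -25.46] 23.9 11.0
-20 3127 [ 18.9   -0.04 -25.45] 24.0 11.0
20 1836 [ 19.29  33.93 -25.49] 23.2 11.0
blob px 261.0 80.0 36223 z 0.0907 [0.0895 0.0919] rect mm [487.8  95.2] [100.2  70.9] 86.03
[[449.0, 47.70000076293945], [519.7000122070312, 42.79999923706055], [526.7000122070312, 142.6999969482422], [455.8999938964844, 147.60000610351562]]
```

View pics/f.png

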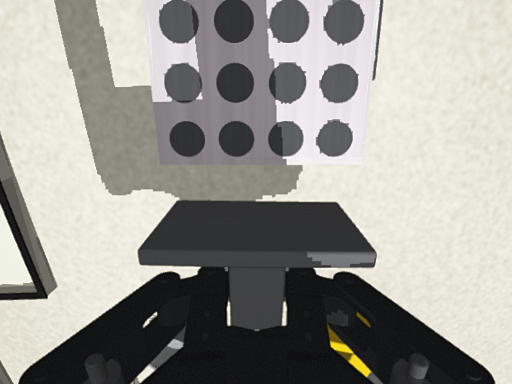

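The view shows the cap, plate at (257,230), facing the rack's front edge at row 163, columns 159-363. It is parallel within 1°, with a gap of about 30 mm and a sideways offset of about 2 mm. I'll lower, shift and approach.

servo_tool --commands '[[[0, 0.5, 8], 0, 23.8], [[0, 1, 12], 0, 23.8], [[0, 0, 9], 0, 23.8], [[0, 0, 4.3], 0, 23.8], [[2, 0, 0], 0, 23.8], [[4, 0, 0], 0, 23.8], [[5, 0, 0], 0, 23.8], [[4, 0, 0], 0, 23.8], [[3, 0, 0], 0, 23.8], [[2, 0, 0], 0, 23.8], [[0, 0, 0], 0, 23.8], [[0, 0, 0], 0, 23.8], [[0, 0, 0], 0, 23.8]]'

```text
time_s: 12.1
eef_pos: [0.5544, 0.0908, 0.064]
eef_rot: [0.0, 0.034, 0.999, -0.0]
wrist_force: [0.2, -0.1, -0.9]
opening: 0.281
grasp_force: 19.3
```

```bash
python3 - <<'E'
from t import *
c,T=capcheck(); cv2.imwrite('pics/g.png',c['color'][:,:,::-1])
blobs(c,.08,.096,(.3,.53,-.03,.35),200)
E
```

```text
12.1 [0.5544 0.0908 0.064 ] [ 0.      0.0344  0.9994 -0.    ] [ 0.15 -0.15 -0.89] 19.258548617362976 0.2813187189563821
tool x heading 176.06
n 7041 plate top z [-28.  -26.6 -19.4] x [11.1 20.5 23.3] y -50.8 49.1
-48 1912 [ 19.93 -33.79 -25.49] 23.8 11.0
-20 3115 [ 1.891e+01 -2.000e-02 -2.547e+01] 23.5 11.0
20 1849 [ 19.28  33.94 -25.5 ] 23.0 11.0
blob px 258.0 111.0 65940 z 0.0907 [0.0895 0.0918] rect mm [483.1  95.5] [100.1  80.4] 86.02
[[439.5, 48.29999923706055], [519.7000122070312, 42.79999923706055], [526.5999755859375, 142.60000610351562], [446.5, 148.1999969482422]]
blob px 169.0 245.0 859 z 0.0866 [0.0807 0.0912] rect mm [529.2  55.3] [30.5  8.7] 86.66
[[524.0, 40.400001525878906], [532.7000122070312, 39.900001525878906], [534.5, 70.30000305175781], [525.7999877929688, 70.80000305175781]]
```

View pics/g.png

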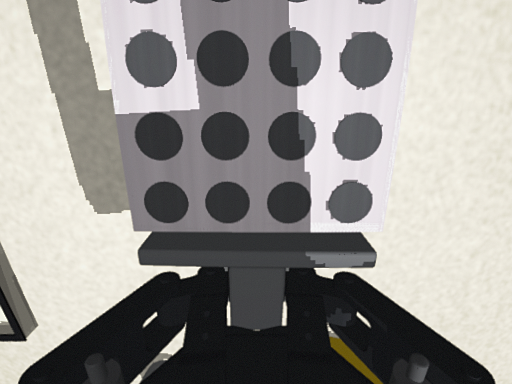

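The view shows the cap and rack aligned, centre columns 257 and 258 and tops at 0.0906 and 0.0907, with a gap of about 9 mm. I'll advance slowly.

servo_tool --commands '[[[1, 0.5, 0], 0, 23.8], [[1, 0, 0], 0, 23.8], [[1, 0, 0], 0, 23.8], [[1, 0, 0], 0, 23.8], [[1, 0, 0], 0, 23.8], [[1, 0, 0], 0, 23.8], [[1, 0, 0], 0, 23.8], [[1, 0, 0], 0, 23.8], [[1, 0, 0], 0, 23.8], [[1, 0, 0], 0, 23.8], [[1, 0, 0], 0, 23.8], [[1, 0, 0], 0, 23.8], [[1, 0, 0], 0, 23.8], [[1, 0, 0], 0, 23.8]]'

```text
time_s: 13.9
eef_pos: [0.5406, 0.0923, 0.0641]
eef_rot: [0.0, 0.034, 0.999, 0.0]
wrist_force: [2.3, 0.1, -2.4]
opening: 0.278
grasp_force: 12.3
```

servo_tool --commands '[[[1, 0, 0], 0, 23.8], [[1, 0, 0], 0, 23.8], [[1, 0, 0], 0, 23.8], [[1, 0, 0], 0, 23.8], [[1, 0, 0], 0, 23.8], [[1, 0, 0], 0, 23.8], [[0, 0, 0], 0, 23.8], [[0, 0, 0], 0, 23.8], [[0, 0, 0], 0, 23.8]]'

```text
time_s: 15.02
eef_pos: [0.5348, 0.0927, 0.0641]
eef_rot: [0.001, 0.034, 0.999, 0.0]
wrist_force: [6.7, 1.9, -3.9]
opening: 0.278
grasp_force: 12.1
```

servo_tool --commands '[[[0, 0, 0], 0, 23.5], [[0, 0, 0], 0, 23.5], [[1, 0, 0], 0, 23.5], [[1, 0, 0], 0, 23.5], [[1, 0, 0], 0, 23.5], [[1, 0, 0], 0, 23.5], [[1, 0, 0], 0, 23.5], [[1, 0, 0], 0, 23.5], [[0, 0, 0], 0, 23.5], [[0, 0, 0], 0, 23.5], [[0, 0, 0], 0, 23.5]]'

```text
time_s: 16.4
eef_pos: [0.5296, 0.093, 0.0644]
eef_rot: [0.001, 0.034, 0.999, -0.0]
wrist_force: [8.3, 1.9, -4.7]
opening: 0.28
grasp_force: 15.7
```

```bash
python3 - <<'E'
from t import *
c,T=capcheck()
P=cloud(c); m=(abs(P[...,2]-.09)<.006)&(abs(T[...,1])<75)&(T[...,0]>10); 
for n in('top','side'):
    b=load(n); print(n,'before'); blobs(b,.082,.1,(.24,.65,-.03,.35),1000)
    b=cam(n); print('now'); blobs(b,.082,.1,(.24,.65,-.03,.35),1000)
s=load('side')['color'][:,:,::-1]; t=load('wrist')['color'][:,:,::-1]
cv2.imwrite('pics/i.png',np.vstack([cv2.resize(s[80:230,60:260],(800,600))[:,:],])[:600])
cv2.imwrite('pics/j.png',t)
E
```

```text
16.4 [0.5296 0.093  0.0644] [ 0.0015  0.0345  0.9994 -0.    ] [ 8.3   1.86 -4.69] 15.743652284145355 0.27994242666732416
tool x heading 176.05
n 5914 plate top z [-28.1 -26.8 -25.5] x [11.1 19.2 24.4] y -51.2 49.1
-48 1610 [ 18.98 -34.02 -26.96] 24.5 11.0
-20 2597 [ 18.39   0.03 -26.74] 24.5 11.0
20 1559 [ 19.09  33.89 -26.99] 24.5 11.0
top before
blob px 141.0 220.0 3635 z 0.09 [0.087  0.0929] rect mm [419.6  98.9] [101.8 200.6] 85.57
[[315.6000061035156, 55.900001525878906], [515.5999755859375, 40.400001525878906], [523.5, 141.89999389648438], [323.5, 157.39999389648438]]
now
blob px 145.0 230.0 2797 z 0.09 [0.0869 0.093 ] rect mm [408.   99.7] [101.8 207.7] 85.64
[[300.6000061035156, 56.79999923706055], [507.70001220703125, 41.0], [515.4000244140625, 142.5], [308.3999938964844, 158.3000030517578]]
side before
blob px 166.0 145.0 1967 z 0.0912 [0.0864 0.0938] rect mm [419.2  93.7] [113.5 208.2] 85.63
[[311.1000061035156, 45.0], [518.7000122070312, 29.200000762939453], [527.4000244140625, 142.39999389648438], [319.79998779296875, 158.1999969482422]]
now
blob px 164.0 146.0 2172 z 0.0912 [0.0868 0.0941] rect mm [423.5  94.3] [113.9 245.9] 86.33
[[297.1000061035156, 45.400001525878906], [542.5, 29.600000381469727], [549.7999877929688, 143.3000030517578], [304.3999938964844, 159.0]]
```

View pics/j.png

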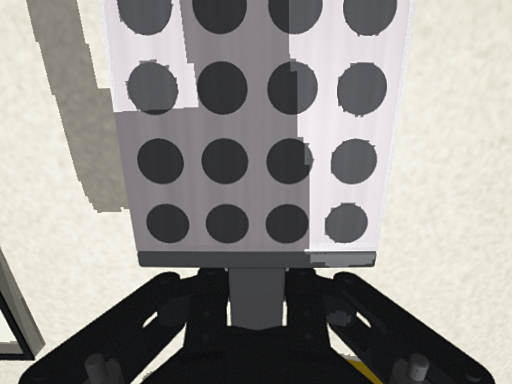

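View pics/i.png

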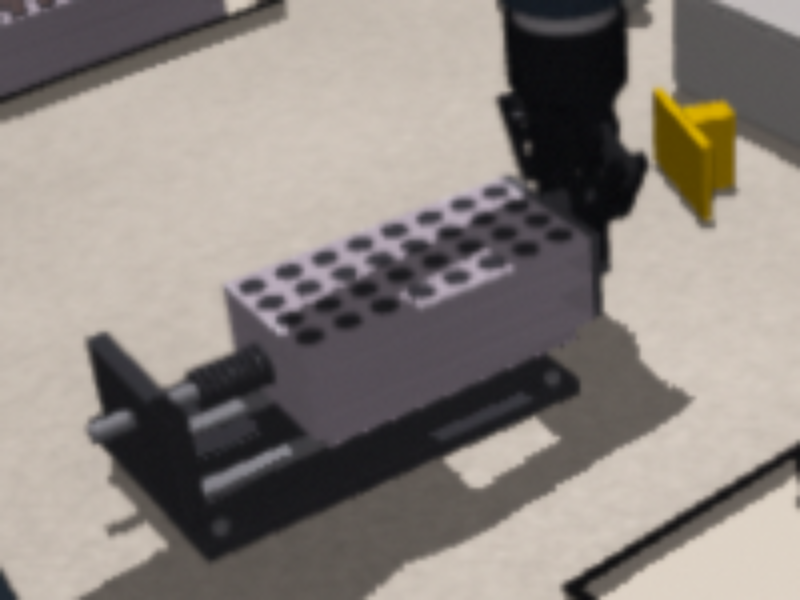

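The wrist view shows the cap flush on the rack, joint at row 250 and edges at columns 137 and 377. The side view shows it too, at crop (590,260). The rack's rear edge has moved about 15 mm, which is 7.5 N and agrees with the wrist force of 8.3 N. I'll add 4 mm and hold.

servo_tool --commands '[[[0, 0, 0], 0, 23.3], [[1, 0, 0], 0, 23.3], [[1, 0, 0], 0, 23.3], [[1, 0, 0], 0, 23.3], [[1, 0, 0], 0, 23.3], [[0, 0, 0], 0, 23.3], [[0, 0, 0], 0, 23.3], [[0, 0, 0], 0, 23.3], [[0, 0, 0], 0, 23.3]]'

```text
time_s: 17.68
eef_pos: [0.5262, 0.0932, 0.0645]
eef_rot: [0.002, 0.035, 0.999, -0.0]
wrist_force: [10.2, -0.2, -6.1]
opening: 0.277
grasp_force: 22.0
```

servo_tool --commands '[[[0, 0, 0], 0, 23.3], [[0, 0, 0], 0, 23.3], [[0, 0, 0], 0, 23.3], [[0, 0, 0], 0, 23.3], [[0, 0, 0], 0, 23.3], [[0, 0, 0], 0, 23.3], [[0, 0, 0], 0, 23.3], [[0, 0, 0], 0, 23.3], [[0, 0, 0], 0, 23.3], [[0, 0, 0], 0, 23.3], [[0, 0, 0], 0, 23.3], [[0, 0, 0], 0, 23.3], [[0, 0, 0], 0, 23.3], [[0, 0, 0], 0, 23.3], [[0, 0, 0], 0, 23.3], [[0, 0, 0], 0, 23.3]]'

```text
time_s: 19.68
eef_pos: [0.5262, 0.0932, 0.0645]
eef_rot: [0.002, 0.035, 0.999, -0.0]
wrist_force: [9.8, 0.9, -6.4]
opening: 0.278
grasp_force: 22.0
```

```bash
python3 - <<'E'
from t import *
c,T=capcheck()
b=cam('top'); blobs(b,.082,.1,(.24,.65,-.03,.35),1000)
P=cloud(c); o=ctrl.get_obs()
g=c['color'].astype(int).sum(2)
for r in (235,240,245,256,260): # rack (light) rows vs cap rows: edges by height
    k=np.nonzero((P[r,:,2]>.08)&(P[r,:,2]<.1))[0]; k=k[(k>100)&(k<410)]; print(r,k.min(),k.max(),T[r,[k.min(),k.max()],:2].round(1).tolist(),np.median(T[r,k,2]).round(2))
E
```

```text
19.675 [0.5262 0.0932 0.0645] [ 0.0021  0.0345  0.9994 -0.    ] [ 9.81  0.94 -6.4 ] 22.0458921790123 0.27793959488940495
tool x heading 176.04
n 5958 plate top z [-28.1 -26.8 -25.4] x [11.2 19.3 24.4] y -50.8 49.7
-48 1615 [ 19.01 -33.96 -26.92] 24.5 11.0
-20 2604 [ 18.4    0.03 -26.72] 24.5 11.0
20 1590 [ 19.15  34.01 -27.  ] 24.5 11.0
blob px 145.0 231.0 2770 z 0.0901 [0.0869 0.0929] rect mm [404.6  99.6] [101.1 208. ] 85.54
[[297.0, 57.29999923706055], [504.3999938964844, 41.099998474121094], [512.2000122070312, 141.89999389648438], [304.8999938964844, 158.10000610351562]]
235 133 379 [[29.1, -50.9], [29.0, 49.0]] -26.35
240 134 379 [[27.1, -50.6], [26.5, 49.6]] -26.28
245 135 378 [[25.1, -50.3], [23.9, 49.7]] -26.06
256 137 375 [[20.3, -49.9], [20.5, 47.8]] -27.09
260 138 375 [[17.7, -50.3], [17.5, 48.9]] -27.11
```

Flush within 1 mm, travel ≈18.6 mm (9.3 N), grip 22 N. I'll hold a little longer, then hand in.

servo_tool --commands '[[[0, 0, 0], 0, 23.3], [[0, 0, 0], 0, 23.3], [[0, 0, 0], 0, 23.3], [[0, 0, 0], 0, 23.3], [[0, 0, 0], 0, 23.3], [[0, 0, 0], 0, 23.3], [[0, 0, 0], 0, 23.3], [[0, 0, 0], 0, 23.3], [[0, 0, 0], 0, 23.3], [[0, 0, 0], 0, 23.3], [[0, 0, 0], 0, 23.3], [[0, 0, 0], 0, 23.3], [[0, 0, 0], 0, 23.3], [[0, 0, 0], 0, 23.3], [[0, 0, 0], 0, 23.3], [[0, 0, 0], 0, 23.3]]'

```text
time_s: 21.78
eef_pos: [0.5262, 0.0932, 0.0645]
eef_rot: [0.002, 0.035, 0.999, -0.0]
wrist_force: [9.7, 1.1, -5.5]
opening: 0.279
grasp_force: 22.0
```

```bash
python3 -c "
from bench import ctrl
print(ctrl.hand_in())"
```

```text
the job is handed in; nothing more can be done
None
```

I handed in the job with the large cap still held flush on the rack's front end, pressing about 9.5 N for over 4 s with a 22 N grip; the grip briefly reached about 33 N while closing, above the 25 N asked, and hand-in returned no verdict.

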